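# Set the running clearance of a lens carriage

## Task

Slide the lens carriage along its rail until it rests against the stop block. Then, with the carriage kept there, turn its thumbscrew clockwise (seen from above) until it seats, and back it off a quarter turn. Finish still gripping the thumbscrew at that setting, without letting go, so that a colleague can tighten the locknut; leave the loose lens cell, the loupe and the bottle beside the rail where they are.

Things in the scene. Friction and masses are not known exactly. Their poses are not given: they have to be found in the camera images.
- rail: Slide rail fixed to the bench: dark steel foot plate 84 x 290 x 10 mm (x, y, z), on it an aluminium rail along y, top at 30 mm. Origin: centre of the underside. Its +y (roughly the robot's left) points to the stop block, dark steel, 60 x 18 mm, 46 mm high; a cheek 32 mm high closes the -y end.
- stop_face (a point): Middle of the stop block's face that the carriage meets, at 122 mm along the rail's y axis and 40 mm above the bench; same axes as the rail.
- carriage (a joint): Travel of the lens carriage along the rail's +y, in m: 0 = far from the stop, 0.12 = against the stop block (hard stop); starts between 0 and 0.07. Slides stiffly (about 2.5 N) and stays where it is left. It may be pushed, or drawn along by the gripped thumbscrew.
- carriage_top (a point): Centre of the carriage's top face, 48 mm above the bench; axes as the rail. The carriage is a grey saddle 64 x 96 mm (x, y) with sides down to 14 mm. On its +y half a lens cell, fixed in a cup 26 mm from this point, reaches up to 69 mm; on its -y half, 18 mm from this point, stands the vertical thumbscrew on a boss of 26 mm diameter with a hexagonal locknut.
- thumbscrew (a joint): How far the thumbscrew is backed off from its seat, in rad: 0 = seated (a firm stop), growing counterclockwise seen from above; starts between 0.6 and 1.8. Turning it clockwise screws it in. Turns with about 0.08 N m of friction and stays where it is left; its height does not change.
- thumbscrew_grip (a point): Centre of the steel thumbscrew's upright flat blade, on the screw's axis, 96 mm above the bench. Blade 10 mm thick (this point's x), 34 mm long (its y), from 82 to 110 mm above the bench; grip it across the 10 mm, from above. Below it a collar, 22 mm across. The point turns with the screw; seated, its y lies along the rail's y. The blade looks the same after a half turn.
- spare_cell: Bystander: loose black lens cell, 32 mm across, 24 mm high, standing in front of the rail (on the robot's side). Origin: centre of its underside.
- loupe: Bystander: loose black eye loupe, 41 mm across, 36 mm high, beyond the stop end of the rail. Origin: centre of its underside.
- oil_bottle: Bystander: loose white dropper bottle with a black cap, 31 mm across, 59 mm high, beyond the other end of the rail. Origin: centre of its underside.

How it is judged:
By the outcome, as a careful person would: the job done as asked, in the order asked, and still so for the second after the job is handed in, while the arm keeps its last pose, push and grip.
It also fails if it takes over 42 s, if anything falls off the work surface, if the arm or the gripper's body presses on something with over 40 N, if the wrist force passes 120 N, or if a joint passes its speed limit or range.

## Robot

A 6-joint arm with a two-finger parallel gripper is mounted at the origin on a cart in front of the work surface, level with it; the furniture and walls round the work are solid. World frame = base frame: x ahead of the robot, y to its left, z up, the work surface at z = 0. Lengths are in m, angles in rad, forces in N, time in s.
With the tool pointing down it reaches from about 0.375 to 0.9 m from the base axis. Payload 3.1 kg.
Tool frame: the origin (TCP) lies at the very end of the fingers, on their centre line; the grasp point (between the pads) lies 19 mm behind it; z points along the fingers, y is the line along which they close (so a half turn about z gives the same grasp; the last joint's range is limited). The gripper opens to 85 mm and grips with 20 to 120 N. Pads are 22 mm wide; open, the fingers measure 114 mm over their backs; the gripper's body (76 mm by 85 mm) begins 54 mm behind the grasp point. The pads swing forward as they close: fully open they stand 13 mm farther back than shut.
Start: joints at [0.964, 0.527, 1.433, -0, 1.181, -0.178], TCP at [0.26, 0.568, 0.231] pointing down, gripper open.
Joint ranges: [-3.08, 3.08], [-0.75, 2.2], [0.22, 2.44], [-1.43, 4.57], [0, 2.65], [-2.85, 2.85]. Speed limits (rad/s): [2.79, 2.79, 3.14, 3.14, 3.14, 3.14].

## Interface

Orientations are given as a unit quaternion [x, y, z, w].
In Python, from station import sense, snapshot, camera_params, sign_off gives the robot as it stands.
- The arm moves only by the shell command python3 -m handwheel 'ROWS' [OPENING] [FORCE]. ROWS is JSON, a list that holds one entry, the list of rows, each a list of 4 numbers: the shift along the tool's x, y, z in units of 25 mm (1.0 is 25 mm), then the turn about the tool's z in units of 6 degrees (1.0 is 6 degrees). A call has 1 to 20 rows; each row shifts and turns the commanded pose from where the row before left it, along the tool's axes as they then stand; what a row does not reach is not made up. A row lasts 1/8 s, in which the tool goes at most 62.5 mm and 10.7 degrees, less where a joint would pass 70% of its speed; a pose out of reach is approached as far as the arm can. A call is refused whole if a number of a shift passes 1 or a number of a turn 1, either way. A call with a gripper value outside its range is refused whole. OPENING is the finger opening in mm, from 0 to 85.4, set as the call begins (- or left out, the last holds). The fingers move at their own pace and stop on an object; FORCE is the grip in N (left out, the last holds). Time passes only in rows, so rows that do not move let the fingers close. It gives the time, the measured TCP pose, the force, the opening and the grip force at its end, in the units of the state.
- sense(): the state, without advancing time (a new reading comes with each control period).
- snapshot(name): name is "scene" or "top" or "wrist"; returns (picture, depth): 480x640x3 uint8, red, green, blue; 480x640 float32, m along the optical axis (not along the pixel's ray), 0 where there is no reading.
- camera_params(name): a dict with "mtx" (3x3 intrinsics, pixels), "extrinsics" (4x4, takes a point from camera to world coordinates); the wrist camera has in their place "hand_eye" (4x4, takes a point from camera to tool coordinates, whose origin is the TCP and whose axes are the flange's). Camera axes: x right, y up, looking along -z (the intrinsics and any distortion apply to the point x, -y, -z); pixel columns grow to the right and rows downward; lengths in m; the calibration is good to about 2 mm. A picture is of the moment at which its call begins: read the wrist's pose just before it. camera_params takes no time and is no camera call.
- sign_off(): hands the job in; it is judged then, once.
The state is a dict: "t": time; "q": joint angles; "qd": joint speeds; "tau": joint torques, N m; "tcp_pos": TCP position; "tool_rot": TCP orientation; "force": force on the tool from outside, world axes, zero at the start; "ft_torque": the same for the moment, N m; "finger_gap": opening from 0.0 (shut) to 1.0 (fully open); "gripper_force": force on a finger pad.
Only numpy, scipy, OpenCV 4.12 (cv2) and the standard library are available. Lean on these libraries where they do the work, as an engineer would, in place of code of your own. Each camera call takes 0.05 s, during which the arm holds its last target. There are 200 camera calls.

## Working session

There is one attempt and no reset: what is moved stays moved. The work goes in short steps, Python scripts to look and compute and a shell command to move; the robot and the scene stay as the last step left them, time stands still between calls to the robot, and variables do not carry over. Pictures are saved under pics/ and viewed, at most 10 in all, crops included, and the job is handed in when it is done.

```bash
mkdir -p pics; ls
python3 - <<'E'
from station import *
import cv2,numpy as np
np.set_printoptions(precision=4,suppress=True)
for n in ("scene","top"):
    p,d=snapshot(n); cv2.imwrite(f"pics/{n}0.png",p[:,:,::-1]); np.savez(f"{n}0.npz",p=p,d=d)
    print(n,camera_params(n))
print(camera_params("wrist")); s=sense(); print(s)
E
```

```text
pics
scene {'mtx': array([[530.3851,   0.    , 317.0002],
       [  0.    , 530.3851, 237.1181],
       [  0.    ,   0.    ,   1.    ]]), 'extrinsics': array([[ 0.6596,  0.5963, -0.4576,  0.0668],
       [-0.7516,  0.5253, -0.3989, -0.3233],
       [ 0.0024,  0.6071,  0.7947,  0.8288],
       [ 0.    ,  0.    ,  0.    ,  1.    ]])}
top {'mtx': array([[506.546 ,   0.    , 316.599 ],
       [  0.    , 506.546 , 247.6824],
       [  0.    ,   0.    ,   1.    ]]), 'extrinsics': array([[ 0.0201,  0.991 , -0.1325,  0.3995],
       [-0.9991,  0.015 , -0.0394,  0.0329],
       [-0.0371,  0.1332,  0.9904,  0.9358],
       [ 0.    ,  0.    ,  0.    ,  1.    ]])}
{'mtx': array([[417.4585,   0.    , 320.0589],
       [  0.    , 417.4585, 237.9271],
       [  0.    ,   0.    ,   1.    ]]), 'hand_eye': array([[-0.0003,  0.9559,  0.2936,  0.0762],
       [ 1.    ,  0.0002,  0.0004,  0.0003],
       [ 0.0003,  0.2936, -0.9559, -0.1421],
       [ 0.    ,  0.    ,  0.    ,  1.    ]])}
{'t': 0.1, 'q': array([ 0.9635,  0.5284,  1.4338, -0.    ,  1.1814, -0.1785]), 'qd': array([-0.0026, -0.0002, -0.001 ,  0.0005, -0.0008,  0.0007]), 'tau': array([ -0.0002, -44.3304, -17.8585,  -0.0003,   0.004 ,   0.    ]), 'tcp_pos': array([0.2594, 0.5679, 0.2304]), 'tool_rot': array([ 0.2128,  0.9771, -0.0009, -0.0004]), 'force': array([ 0.6472, -0.1511, -0.4897]), 'ft_torque': array([ 0.0125,  0.055 , -0.0187]), 'gripper_force': 0.0, 'finger_gap': 0.9997296291786759}
```

View pics/top0.png

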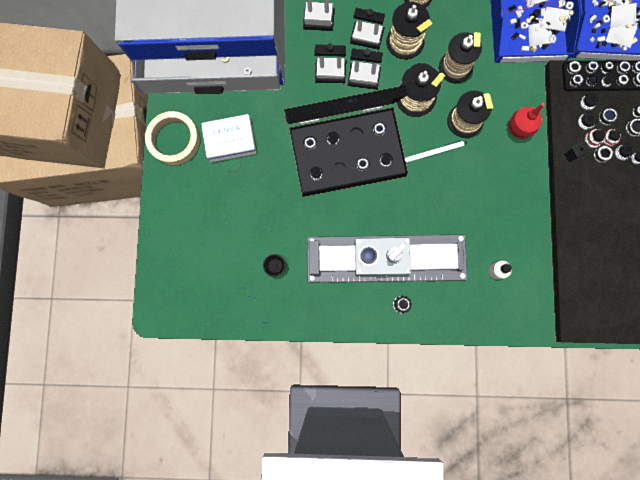

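View pics/scene0.png

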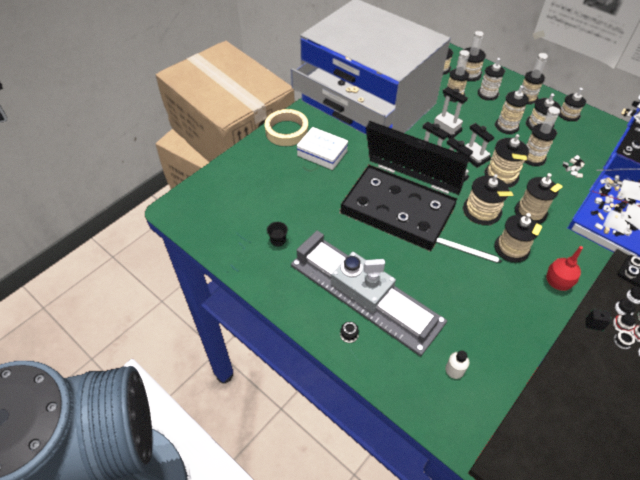

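Top view: the rail spans about px (308–466, 236–283), stop block on the left (the robot's +y). The carriage is at about columns 355–410, the fixed lens at (369,256) and the blade at (396,254). The loupe is at (274,265), the bottle at (502,269) and the spare cell at (402,304). The scene view shows the blade at (374,270).

```bash
cat > h.py <<'E'
import cv2,numpy as np
from station import *
from scipy.spatial.transform import Rotation as R
np.set_printoptions(precision=4,suppress=True)
def pose(n,s=None):
    c=camera_params(n)
    if n!="wrist": return c["mtx"],c["extrinsics"]
    T=np.eye(4);T[:3,:3]=R.from_quat(s["tool_rot"]).as_matrix();T[:3,3]=s["tcp_pos"]
    return c["mtx"],T@c["hand_eye"]
def rays(uv,K,E):
    uv=np.atleast_2d(uv).astype(float)
    d=np.c_[(uv[:,0]-K[0,2])/K[0,0],-(uv[:,1]-K[1,2])/K[1,1],-np.ones(len(uv))]
    return d@E[:3,:3].T
def plane(uv,z,K,E):
    d=rays(uv,K,E);return E[:3,3]+d*((z-E[2,3])/d[:,2])[:,None]
def tri(u1,c1,u2,c2):
    d1,d2=rays(u1,*c1)[0],rays(u2,*c2)[0];o1,o2=c1[1][:3,3],c2[1][:3,3]
    a=np.linalg.lstsq(np.c_[d1,-d2],o2-o1,rcond=None)[0]
    p,q=o1+a[0]*d1,o2+a[1]*d2;return (p+q)/2,np.linalg.norm(p-q)
def cloud(d,K,E):
    v,u=np.mgrid[:480,:640];uv=np.c_[u.ravel(),v.ravel()]
    P=E[:3,3]+rays(uv,K,E)*d.ravel()[:,None];P[d.ravel()==0]=np.nan
    return P.reshape(480,640,3)
E
python3 - <<'E'
from h import *
for n,win in (("top",(330,345,225,290,300,475)),("scene",None)):
    f=np.load(n+"0.npz");K,E=pose(n);p,d=f["p"],f["d"]
    hsv=cv2.cvtColor(p,cv2.COLOR_RGB2HSV)
    m=((hsv[...,1]<110)|(hsv[...,0]<60)|(hsv[...,0]>95)).astype(np.uint8)
    cs,_=cv2.findContours(m,cv2.RETR_LIST,cv2.CHAIN_APPROX_NONE)
    c=[c for c in cs if cv2.pointPolygonTest(c,((396,254) if n=="top" else (374,270)),False)>=0 and cv2.contourArea(c)<20000]
    for k in c:
        w=plane(k[:,0],0.01,K,E)[:,:2].astype(np.float32)
        r=cv2.minAreaRect(w);print(n,"rail z=.01",cv2.contourArea(k),r)
    P=cloud(d,K,E);roi=(abs(P[...,0]-.45)<.15)&(abs(P[...,1])<.2)
    for lo,hi in ((.085,.13),(.044,.052),(.06,.075),(.025,.034)):
        s=roi&(P[...,2]>lo)&(P[...,2]<hi)
        if s.sum()>3:
            v,u=np.nonzero(s);print(n,lo,s.sum(),np.c_[u,v].mean(0),np.median(P[s],0),P[s].min(0),P[s].max(0))
for n,(u,v,w,h) in (("top",(330,220,120,75)),("scene",(320,230,110,80))):
    cv2.imwrite(f"pics/{n}_c.png",0+cv2.resize(np.load(n+"0.npz")["p"][v:v+h,u:u+w,::-1],None,fx=5,fy=5,interpolation=cv2.INTER_CUBIC))
a,b=(cv2.imread(f"pics/{n}_c.png") for n in("top","scene"))
W=np.zeros((600,800,3),np.uint8);W[:280,:450]=cv2.resize(a,(450,280));W[280:600,:440]=cv2.resize(b,(440,320));cv2.imwrite("pics/c1.png",W)
E
```

```text
top rail z=.01 7213.0 ((0.5060065388679504, -0.05790849030017853), (0.08576962351799011, 0.290480375289917), 1.6831609010696411)
top 0.085 136 [396.375  251.6618] [ 0.5052 -0.0646  0.1094] [ 0.4926 -0.0791  0.0874] [ 0.5204 -0.0519  0.1138]
top 0.044 1688 [371.4645 256.1961] [ 0.5025 -0.0433  0.0479] [ 0.4729 -0.0964  0.044 ] [0.5385 0.0821 0.052 ]
top 0.06 253 [370.3478 254.7549] [ 0.5045 -0.0229  0.0681] [ 0.4905 -0.0745  0.0601] [ 0.5202 -0.0075  0.0726]
top 0.025 2288 [390.8239 257.1066] [ 0.5056 -0.1094  0.0304] [ 0.4139 -0.1926  0.0251] [0.5349 0.163  0.034 ]
scene rail z=.01 7548.5 ((0.5208781361579895, -0.05111640691757202), (0.12556172907352448, 0.30689913034439087), 1.8309578895568848)
scene 0.085 249 [374.1727 265.9639] [ 0.5028 -0.0693  0.1032] [ 0.4912 -0.0813  0.0853] [ 0.5191 -0.0536  0.1123]
scene 0.044 1255 [355.659  275.6598] [ 0.4931 -0.0495  0.047 ] [ 0.471  -0.0981  0.044 ] [0.5376 0.0811 0.052 ]
scene 0.06 308 [358.1071 268.224 ] [ 0.501  -0.0301  0.0666] [ 0.4893 -0.0804  0.06  ] [ 0.5192 -0.0091  0.0718]
scene 0.025 2318 [373.1596 291.0142] [ 0.5027 -0.1115  0.0292] [ 0.4299 -0.1947  0.025 ] [0.5358 0.1641 0.034 ]
```

View pics/c1.png

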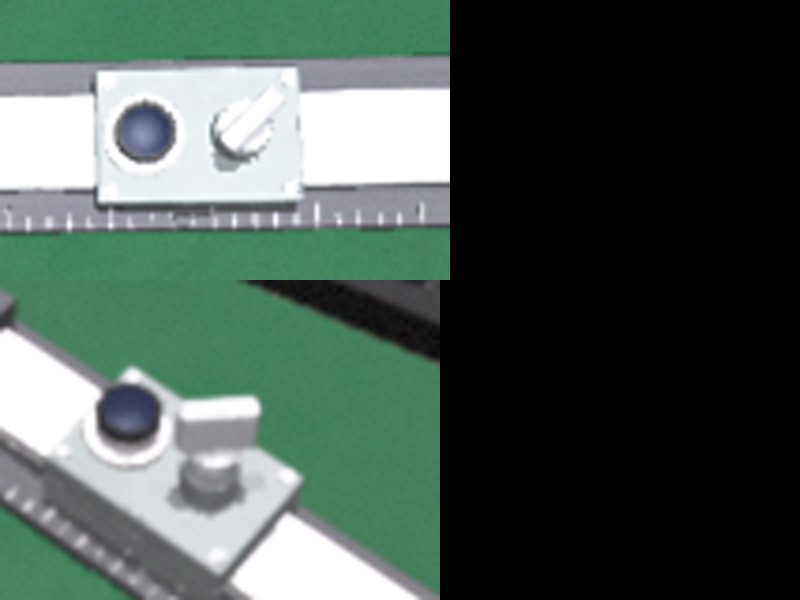

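The crop shows the blade running from (220,150) to (285,95) in the top half. That is about 40° counterclockwise from the rail's y, within the stated 0.6–1.8 rad. Rail size (86 x 290 mm) and heights agree with the text. Moving above it.

```bash
python3 -m handwheel '[[[-0.5,-0.5,0,0],[-1,-1,0,0],[-1,-1,0,0],[-1,-1,0,0],[-1,-1,0,0],[-1,-1,0,0],[-1,-1,0,0],[-1,-1,0,0],[-1,-1,0,0],[-1,-1,0,0],[-1,-1,0,0],[-1,-1,0,0],[-1,-1,0,0],[-1,-1,0,0],[-1,-1,0,0],[-1,-1,0,0],[-1,-1,0,0],[-1,-1,0,0],[-1,-1,0,0],[-0.5,-0.5,0,0]]]' 50 40
python3 -m handwheel '[[[0,0,0,1],[0,0,0,1],[0,0,0,1],[0,0,0,1]]]'
cat > look.py <<'E'
from h import *
import sys
s=sense();p,d=snapshot("wrist");n=sys.argv[1]
cv2.imwrite(f"pics/{n}.png",p[:,:,::-1]);K,E=pose("wrist",s);np.savez(n+".npz",p=p,d=d,K=K,E=E)
P=cloud(d,K,E)
print(s["t"],s["tcp_pos"],R.from_quat(s["tool_rot"]).as_matrix()[:,1],s["q"],s["force"],s["finger_gap"])
roi=(abs(P[...,0]-.505)<.04)&(abs(P[...,1]+.03)<.1)
for lo,hi in ((.1,.118),(.06,.075)):
    m=(roi&(P[...,2]>lo)&(P[...,2]<hi)).astype(np.uint8)
    k,l,st,c=cv2.connectedComponentsWithStats(m)
    if k<2: continue
    i=1+st[1:,4].argmax();Q=P[l==i]
    z=np.median(Q[:,2]);cs=cv2.findContours((l==i).astype(np.uint8),0,1)[0]
    c=max(cs,key=cv2.contourArea)[:,0];w=plane(c,z,K,E)[:,:2].astype(np.float32)
    r=cv2.minAreaRect(w);b=cv2.boxPoints(r);e=b[1]-b[0] if np.linalg.norm(b[1]-b[0])>np.linalg.norm(b[2]-b[1]) else b[2]-b[1]
    print("z",z,"px",c.mean(0),"ctr",r[0],"size",r[1],"long axis deg",np.degrees(np.arctan2(e[1],e[0]))%180)
E
python3 look.py w1
```

```text
t: 2.6
tcp_pos: [0.4941, -0.0631, 0.2313]
tool_rot: [0.214, 0.977, -0.0, -0.0]
force: [0.1, 0.7, -0.1]
finger_gap: 0.582
gripper_force: 0.0
t: 3.1
tcp_pos: [0.4933, -0.0606, 0.2312]
tool_rot: [0.413, 0.911, 0.0, -0.001]
force: [0.6, 0.1, 0.1]
finger_gap: 0.584
gripper_force: 0.0
3.1 [ 0.4933 -0.0606  0.2312] [ 0.7519  0.6593 -0.0005] [-0.3476  0.3569  1.7468  0.0002  1.0392 -1.0676] [0.5548 0.0779 0.0603] 0.5841391744397657
z 0.10888577502158547 px [329.8362 245.4569] ctr (0.5044741630554199, -0.06426938623189926) size (0.009888211265206337, 0.03537759184837341) long axis deg 135.50485
z 0.06771846211117469 px [366.7752 185.7829] ctr (0.5036529898643494, -0.02130257710814476) size (0.029656387865543365, 0.030072541907429695) long axis deg 140.95514
```

View pics/w1.png

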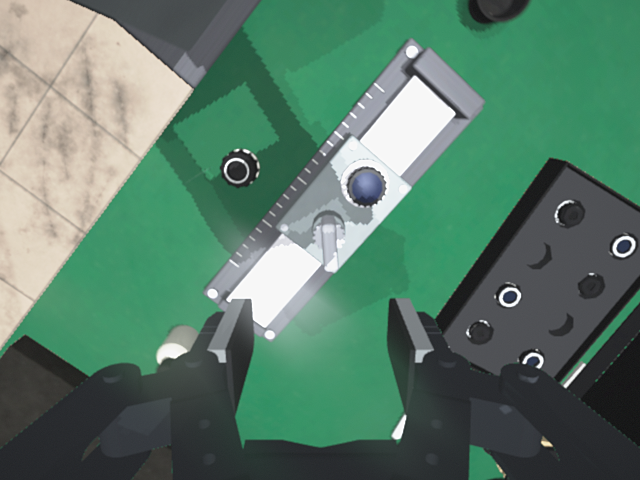

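The wrist view shows the blade at about (330,246), top at 0.109 m, measuring 9.9 x 35 mm, long axis 135.5° (about 44° from the rail). The fixed lens is at (367,186) and the stop block at the upper right. Align, descend and look again.

```bash
python3 -m handwheel '[[[0,0,0.5,-0.7],[-0.42,0.21,1,0],[0,0,1,0],[0,0,0.6,0],[0,0,0,0]]]'
python3 look.py w2
python3 - <<'E'
from h import *
f=np.load("w1.npz");g=np.load("w2.npz")
print(tri((396.4,251.7),pose("top"),(329.8,245.5),(f["K"],f["E"])))
E
```

```text
t: 3.78
tcp_pos: [0.5044, -0.0642, 0.1529]
tool_rot: [0.377, 0.926, -0.0, -0.002]
force: [0.0, -0.6, -0.6]
finger_gap: 0.586
gripper_force: 0.0
3.775 [ 0.5044 -0.0642  0.1529] [ 0.6988  0.7153 -0.0012] [-0.3467  0.4901  1.7976  0.      0.857  -1.1439] [ 0.0493 -0.6004 -0.6466] 0.5856415009322458
z 0.1089972802994877 px [320.7195 274.6159] ctr (0.5041781067848206, -0.0638783723115921) size (0.009556024335324764, 0.03555291146039963) long axis deg 135.28986
z 0.06773928542998238 px [375.2057 196.6971] ctr (0.5036951899528503, -0.02135493978857994) size (0.02974037081003189, 0.030539650470018387) long axis deg 171.38399
(array([ 0.5064, -0.066 ,  0.101 ]), np.float64(0.00020846274276523305))
```

View pics/w2.png

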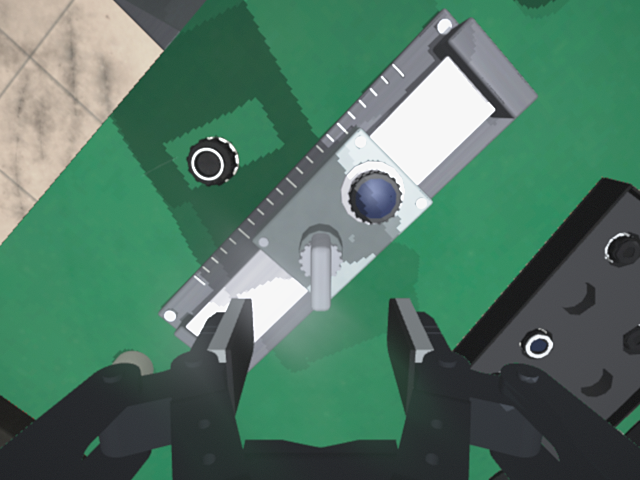

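Blade at (320,275), lying centred between the fingers and parallel to the pads. Go down and grip.

```bash
python3 -m handwheel '[[[0,0,0.7,0],[0,0,0.7,0],[0,0,0.7,0],[0,0,0.58,0],[0,0,0,0]]]'
python3 -m handwheel '[[[0,0,0,0],[0,0,0,0],[0,0,0,0],[0,0,0,0],[0,0,0,0],[0,0,0,0]]]' 0 60
python3 -c "
from h import *
s=sense();print(s['ft_torque'],s['force'],R.from_quat(s['tool_rot']).as_matrix()[:,1],camera_params('top') and '')"
```

```text
t: 4.45
tcp_pos: [0.5052, -0.0646, 0.0865]
tool_rot: [0.377, 0.926, -0.0, -0.001]
force: [0.1, 0.8, -0.7]
finger_gap: 0.581
gripper_force: 0.0
t: 5.2
tcp_pos: [0.5056, -0.0648, 0.0876]
tool_rot: [0.378, 0.926, -0.0, 0.0]
force: [-0.8, 0.0, 5.9]
finger_gap: 0.102
gripper_force: 59.5
[-0.058   0.2674 -0.0194] [-0.8303  0.043   5.942 ] [0.6993 0.7148 0.0002]
```

```bash
python3 -m handwheel '[[[0.07,0.07,-0.04,0],[0.144,0.139,0,0],[0.144,0.139,0,0],[0.144,0.139,0,0],[0.144,0.139,0,0],[0.144,0.139,0,0],[0.144,0.139,0,0],[0.144,0.139,0,0],[0.144,0.139,0,0],[0.144,0.139,0,0],[0.144,0.139,0,0],[0.07,0.07,0,0]]]'
python3 look.py w3; python3 -c "
from h import *
s=sense();print(s['ft_torque'],s['force'])
p,d=snapshot('top');cv2.imwrite('pics/t3.png',cv2.resize(p[200:320,240:500,::-1],None,fx=3,fy=3,interpolation=2))"
```

```text
t: 6.7
tcp_pos: [0.5038, -0.0093, 0.0877]
tool_rot: [0.377, 0.926, -0.0, -0.0]
force: [-0.1, -3.0, -4.1]
finger_gap: 0.105
gripper_force: 58.7
6.7 [ 0.5038 -0.0093  0.0877] [ 0.6991  0.715  -0.0002] [-0.2405  0.5993  1.8559  0.0001  0.6868 -1.0373] [-0.0664 -3.0175 -4.1031] 0.10498827124947539
z 0.10914638412554442 px [321.3925 335.1951] ctr (0.5006586313247681, -0.004781769588589668) size (0.033761415630578995, 0.034625567495822906) long axis deg 175.11284
z 0.06771723547259625 px [394.2415 223.1822] ctr (0.5014719367027283, 0.034508559852838516) size (0.029719633981585503, 0.030847687274217606) long axis deg 172.14072
[-0.2752 -0.0353 -0.0373] [-0.0115 -1.0553 -3.8004]
```

View pics/w3.png

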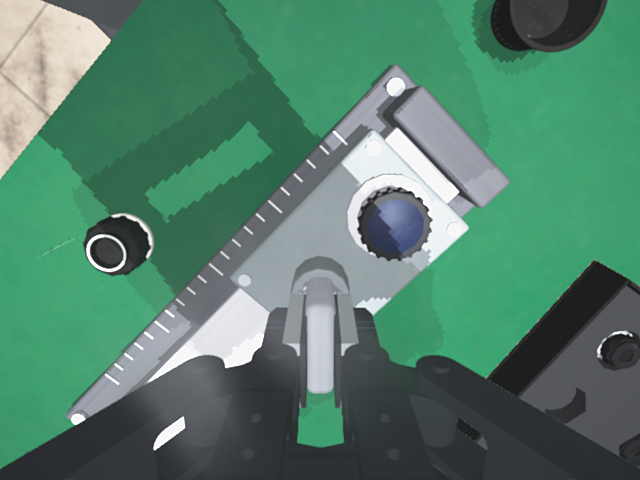

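The blade is gripped squarely, at (321,335). The carriage came along, with a narrow gap of about 8 mm left to the stop block near (425,160). Continue slowly.

```bash
python3 -m handwheel '[[[0.04,0.039,0,0],[0.04,0.039,0,0],[0.04,0.039,0,0],[0.04,0.039,0,0],[0.029,0.028,0,0]]]'
python3 -m handwheel '[[[0.029,0.028,0,0],[0.029,0.028,0,0]]]'
python3 -m handwheel '[[[0.029,0.028,0,0],[0.029,0.028,0,0]]]'
python3 -m handwheel '[[[0.029,0.028,0,0],[0.0,0.0,0,0]]]'
```

```text
t: 7.42
tcp_pos: [0.5036, -0.003, 0.0877]
tool_rot: [0.378, 0.926, -0.0, -0.0]
force: [-0.3, -2.4, -5.1]
finger_gap: 0.101
gripper_force: 58.5
t: 7.68
tcp_pos: [0.5036, -0.001, 0.0877]
tool_rot: [0.378, 0.926, -0.0, -0.0]
force: [-1.0, -1.6, -5.7]
finger_gap: 0.102
gripper_force: 58.5
t: 7.92
tcp_pos: [0.5036, -0.0006, 0.0877]
tool_rot: [0.377, 0.926, -0.001, 0.0]
force: [-3.3, -11.3, -6.4]
finger_gap: 0.104
gripper_force: 58.5
t: 8.18
tcp_pos: [0.5036, -0.0005, 0.0877]
tool_rot: [0.377, 0.926, -0.002, 0.0]
force: [-2.4, -12.4, -7.0]
finger_gap: 0.102
gripper_force: 58.5
```

Stop contact (11–12 N). Now screw in.

```bash
cat > st.py <<'E'
from h import *
s=sense();y=R.from_quat(s['tool_rot']).as_matrix()[:,1]
print("yaw %.2f"%np.degrees(np.arctan2(y[1],y[0])),"T",s['ft_torque'],"F",s['force'],"q6 %.3f tau6 %.3f"%(s['q'][5],s['tau'][5]),s['tcp_pos'],s['t'])
E
python3 st.py
python3 -m handwheel '[[[0,0,0,0.7],[0,0,0,0.7],[0,0,0,0.7],[0,0,0,0.7],[0,0,0,0.7],[0,0,0,0.7],[0,0,0,0.7],[0,0,0,0.7]]]' >/dev/null;python3 st.py
python3 -m handwheel '[[[0,0,0,0.3],[0,0,0,0.2]]]' >/dev/null;python3 st.py
```

```text
yaw 45.76 T [-2.0935  0.4137 -0.0294] F [ -2.4045 -12.4291  -7.012 ] q6 -1.015 tau6 -0.042 [ 0.5036 -0.0005  0.0877] 8.175
yaw 12.02 T [-1.6842  0.1192  0.0572] F [-0.8706 -9.4938 -7.9671] q6 -0.426 tau6 -0.299 [ 0.5045 -0.0001  0.0878] 9.175
yaw 9.11 T [-1.6136  0.0746  0.0652] F [-0.5972 -9.3914 -8.5935] q6 -0.376 tau6 -0.018 [ 0.5046 -0.0001  0.0878] 9.425
```

```bash
for i in 1; do
python3 -m handwheel '[[[0,0,0,0.3],[0,0,0,0.2],[0,0,0,0]]]' >/dev/null;python3 st.py
python3 -m handwheel '[[[0,0,0,0.25],[0,0,0,0.25],[0,0,0,0]]]' >/dev/null;python3 st.py
python3 -m handwheel '[[[0,0,0,0.2],[0,0,0,0.2],[0,0,0,0]]]' >/dev/null;python3 st.py
done
```

```text
yaw 6.12 T [-1.7328  0.1414 -0.0781] F [-0.1237 -9.5821 -8.4804] q6 -0.324 tau6 -0.005 [ 0.5047 -0.0001  0.0878] 9.8
yaw 3.11 T [-1.6373  0.113  -0.0866] F [ -0.5301 -10.2781  -7.9499] q6 -0.271 tau6 -0.024 [ 0.5048 -0.0001  0.0878] 10.175
yaw 0.84 T [-1.6266 -0.0045  0.3435] F [ 0.1313 -9.356  -8.3127] q6 -0.231 tau6 0.390 [ 0.5049 -0.0001  0.0878] 10.55
```

```bash
python3 -m handwheel '[[[0,0,0,0.12],[0,0,0,0]]]' >/dev/null;python3 st.py
python3 -m handwheel '[[[0,0,0,0.1],[0,0,0,0]]]' >/dev/null;python3 st.py
```

```text
yaw 0.20 T [-1.5811  0.0288  0.6257] F [-0.6892 -9.9921 -8.1527] q6 -0.219 tau6 0.638 [ 0.5048 -0.0001  0.0878] 10.8
yaw -0.34 T [-1.5391  0.0314  0.7938] F [-0.7627 -9.2232 -7.8095] q6 -0.209 tau6 0.816 [ 0.5048 -0.0001  0.0878] 11.05
```

```bash
python3 -m handwheel '[[[0,0,0,-0.2],[0,0,0,0]]]' >/dev/null;python3 st.py
python3 -m handwheel '[[[0,0,0,-0.15],[0,0,0,0]]]' >/dev/null;python3 st.py
python3 -m handwheel '[[[0,0,0,-0.15],[0,0,0,0]]]' >/dev/null;python3 st.py
```

```text
yaw 0.76 T [-1.56    0.0033  0.4626] F [-0.0512 -9.847  -8.899 ] q6 -0.229 tau6 0.445 [ 0.5048 -0.0001  0.0878] 11.3
yaw 1.55 T [-1.6688  0.0964  0.1164] F [ 0.4177 -9.4078 -9.0057] q6 -0.244 tau6 0.130 [ 0.5049 -0.0001  0.0878] 11.55
yaw 2.40 T [-1.5898  0.0463 -0.0092] F [ 0.1907 -9.8545 -8.2274] q6 -0.259 tau6 0.001 [ 0.5048 -0.0001  0.0877] 11.8
```

```bash
python3 -m handwheel '[[[0,0,0,-0.3],[0,0,0,-0.7],[0,0,0,-0.7],[0,0,0,-0.7],[0,0,0,-0.7],[0,0,0,-0.7],[0,0,0,-0.7],[0,0,0,-0.7],[0,0,0,-0.7],[0,0,0,-0.7],[0,0,0,-0.7],[0,0,0,-0.7]]]' >/dev/null;python3 st.py
python3 -m handwheel '[[[0,0,0,-0.7],[0,0,0,-0.7],[0,0,0,-0.7],[0,0,0,-0.7],[0,0,0,-0.7],[0,0,0,-0.7],[0,0,0,-0.7],[0,0,0,-0.7],[0,0,0,-0.7],[0,0,0,-0.5],[0,0,0,0]]]' ;python3 st.py
```

```text
yaw 50.56 T [-2.2318  0.4525 -0.1339] F [ -3.0908 -14.1903  -6.9833] q6 -1.099 tau6 0.272 [ 0.5036 -0.0006  0.0878] 13.3
t: 14.68
tcp_pos: [0.5031, -0.0017, 0.0878]
tool_rot: [-0.012, 1.0, -0.003, -0.001]
force: [-4.9, -17.5, -6.0]
finger_gap: 0.101
gripper_force: 59.0
yaw 91.33 T [-2.8792  0.6978  0.0369] F [ -4.9399 -17.5366  -6.0227] q6 -1.809 tau6 -0.004 [ 0.5031 -0.0017  0.0878] 14.675
```

```bash
python3 -m handwheel '[[[0,0,0,-0.08],[0,0,0,0],[0,0,0,0]]]';python3 st.py; python3 look.py w4
```

```text
t: 15.05
tcp_pos: [0.5031, -0.0017, 0.0877]
tool_rot: [-0.016, 1.0, -0.003, -0.001]
force: [-5.5, -17.0, -5.6]
finger_gap: 0.105
gripper_force: 59.0
yaw 91.78 T [-2.9293  0.648  -0.0339] F [ -5.5066 -16.9749  -5.6096] q6 -1.817 tau6 -0.046 [ 0.5031 -0.0017  0.0877] 15.05
15.05 [ 0.5031 -0.0017  0.0877] [-0.031   0.9995 -0.0056] [-0.2223  0.599   1.8568 -0.0093  0.6864 -1.8169] [ -5.5066 -16.9749  -5.6096] 0.1045313349859301
z 0.10914076273839696 px [321.0218 335.0087] ctr (0.49782922863960266, 0.00015518628060817719) size (0.03445287048816681, 0.03370444104075432) long axis deg 40.16983
z 0.06766408174761948 px [420.6384 293.7366] ctr (0.5006065368652344, 0.04183879867196083) size (0.031942568719387054, 0.02969338558614254) long axis deg 28.571918
```

View pics/w4.png

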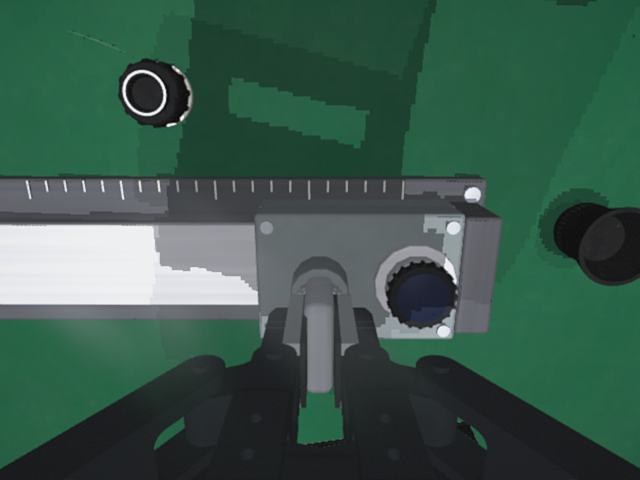

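The carriage edge at column 463 meets the stop block. The blade at (320,335) is square in the pads and perpendicular to the rail, and the bystanders are untouched. Handing in.

```bash
python3 -c "
from station import *
print(sign_off())"
```

```text
the job is handed in; nothing more can be done
None
```

The job is handed in: the carriage rests against the stop, and the thumbscrew was seated and then backed off by about 90° as measured at the gripper; it is still gripped there, with the loose lens cell, loupe and bottle untouched.

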